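Wipe the fallen plaster chips off the steel slab

ROBOT

A 7-joint arm with a two-finger parallel gripper is mounted at the origin on the work surface. World frame = base frame: x ahead of the robot, y to its left, z up, the work surface at z = 0. Lengths are in mm, angles in rad, forces in N, time in s.
With the tool pointing down it reaches from about 425 to 1025 mm from the base axis. Payload 3.6 kg.
Tool frame: the origin (TCP) lies midway between the tips of the shut fingers; the grasp point (between the pads) lies bot.hold_point_z behind it (bot.hold_point_z is the distance from the TCP to the grasp point, in mm); z points along the fingers, y is the line along which they close (so a half turn about z gives the same grasp; the last joint's range is limited). The gripper opens to 85 mm and grips with 20 to 120 N. Pads are 22 mm wide; open, the fingers measure 114 mm over their backs; the gripper's body (76 mm by 85 mm) begins 54 mm behind the grasp point. The pads swing forward as they close: fully open they stand 13 mm farther back than shut.
Start: joints at [1.218, 0.591, 0.048, 1.609, -0.033, 0.943, -0.034], TCP at [186.245, -700.673, 231.302] pointing down, gripper open.
Joint ranges: [-2.69, 2.69], [-0.47, 2.24], [-1.27, 1.36], [0.19, 2.51], [-1.53, 4.68], [0.08, 2.07], [-3.09, 3.09]. Speed limits (rad/s): [2.57, 2.57, 3.14, 3.14, 3.14, 3.14, 3.14].

INTERFACE

Orientations are given as a unit quaternion [w, x, y, z].
In Python, from workcell import sense, imaging, hand_in, bot gives the robot as it stands.
- The arm moves only by the shell command python3 -m handwheel 'ROWS'. ROWS is JSON, one flat list of numbers, 7 for each row, row after row: the closure, from 0 (fully open) to 1 (shut), then the shift along the tool's x, y, z normalised to -1 to 1, where 1 is 10 cm, then the turn, a rotation vector about the tool's x, y, z normalised to -1 to 1, where 1 is pi/2 rad. In form: [claw, dx, dy, dz, ax, ay, az, claw, dx, dy, dz, ax, ay, az, ...]. A call has 1 to 20 rows; each row is the pose to reach, as a shift and turn from the pose commanded when the call began, along the tool's axes at that moment; what a row does not reach only later rows make up. A row lasts 1/12 s, in which the tool goes at most 41.7 mm and 7.16 degrees, less where a joint would pass 70% of its speed; a pose out of reach is approached as far as the arm can. A call with a number of a shift or a turn outside -1 to 1 is refused whole. A call with a gripper value outside its range is refused whole. The fingers move at their own pace and stop on an object; the grip force is fixed at half the most. Time passes only in rows, so rows that repeat a pose let the fingers close. It gives the time, the measured TCP pose, the force, the opening and the grip force at its end, in the units of the state.
- sense(): the state, without advancing time (a new reading comes with each control period).
- imaging.read_camera(name): name is "scene" or "side" or "wrist"; returns the picture (384x512x3 uint8, red, green, blue); there is no depth.
- imaging.camera_info(name): a dict with "K" (3x3 intrinsics, pixels), "camera_from_world" (4x4, takes a point from world to camera coordinates). Camera axes: x right, y down, z forward; pixel columns grow to the right and rows downward; lengths in mm; the calibration is good to about 2 mm. A picture is of the moment at which its call begins: read the wrist's pose just before it. camera_info takes no time and is no camera call; for the wrist camera it gives the pose at the moment of the call.
- hand_in(): hands the job in; it is judged then, once.
The state is a dict: "t": time; "q": joint angles; "qvel": joint speeds; "joint_efforts": joint torques, N m; "tcp_pos": TCP position; "eef_rot": TCP orientation; "wrist_force": force on the tool from outside, world axes, zero at the start; "moment": the same for the moment, N m; "gripper_width": opening from 0.0 (shut) to 1.0 (fully open); "finger_force": force on a finger pad.
Only numpy, scipy, OpenCV 4.12 (cv2) and the standard library are available. Lean on these libraries where they do the work, as an engineer would, in place of code of your own. Each camera call takes 0.05 s, during which the arm holds its last target. There are 200 camera calls.

TASK

Plaster has fallen from the wall onto the steel work slab: pick up the wooden scraper block by its grip and wipe all three chips off the slab's open edge into the catch pan beside it, without letting the gripper touch the chips. Then set the scraper back down, not dropped, standing on its rubber sole on the desk where you found it, and leave the bottle, the jar and the tin where they stand.

Things in the scene. Friction and masses are not known exactly. Their poses are not given: they have to be found in the camera images.
- station: fixed work stand: dark steel slab on a wooden plinth, with a catch pan along its +y side. Origin on the desk under the centre of the slab surface; z up. The surface is 50 mm above the desk, x -105 to +105, y -130 to +130 mm. A rim 15 mm wide and 12 mm high closes it at x -105, x +105 and y -130; the edge at y +130 is open (no rim), towards the pan
- pan (a point): centre of the floor of the aluminium catch pan, fixed to the stand at its open edge; same axes as the stand. Inside 230 mm (x) by 125 mm (y); floor 4 mm, wall tops 35 mm above the desk, so chips wiped over the open edge fall into it
- scraper: scraper block: light wood, black rubber sole; a bar 120 mm long (x), 30 thick (y), 26 high, and on it an upright grip 80 mm long (x), 24 thick (y), from 26 to 82 mm above the sole. Front and back alike. Origin at the centre of the sole's underside, z up. About 150 g. Stands on the desk left or right of the work stand
- chip_a: a loose flat chip of off-white plaster, about 62 x 37 mm and 13 mm thick, irregular outline, lying flat on the steel slab at the start; origin at the centre of its underside as it lies at the start, z up then
- chip_b: a loose flat chip of off-white plaster, about 58 x 39 mm and 13 mm thick, irregular outline, lying flat on the steel slab at the start; origin at the centre of its underside as it lies at the start, z up then
- chip_c: a loose flat chip of off-white plaster, about 64 x 40 mm and 13 mm thick, irregular outline, lying flat on the steel slab at the start; origin at the centre of its underside as it lies at the start, z up then
- bottle: bystander: amber glass bottle with black cap, 64 mm across, 120 mm high, standing on the desk on the other side of the work stand than the scraper; origin at the centre of its underside
- jar: bystander: green glass jar with a steel lid, 84 mm across, 100 mm high, standing beyond the scraper or bottle on the desk; origin at the centre of its underside
- tin: bystander: closed grey metal tin, 94 x 154 mm and 54 mm high, beyond the scraper or bottle on the desk; origin at the centre of its underside

How it is judged (in metres and radians):
On the way:
1. all three chips lie in the catch pan while the gripper still holds the scraper (y of chip_a in the frame of station between 0.125 and 0.26 m and x of chip_a in the frame of station between -0.12 and 0.12 m and z of each of chip_a, chip_b, chip_c in the frame of station below 0.045 m and y of chip_b in the frame of station between 0.125 and 0.26 m and x of chip_b in the frame of station between -0.12 and 0.12 m and y of chip_c in the frame of station between 0.125 and 0.26 m and x of chip_c in the frame of station between -0.12 and 0.12 m and contact force between the fingers and scraper above 1 N), for 0.2 s.
At the end, for the whole second after the job is handed in: All three chips lie at rest in the catch pan (inside its outline and below the slab surface); the scraper stands upright (within 0.1 rad) on its sole on the desk, released, within 50 mm of where it stood at the start (y of chip_a in the frame of station between 0.125 and 0.26 m and x of chip_a in the frame of station between -0.12 and 0.12 m and z of each of chip_a, chip_b, chip_c in the frame of station below 0.045 m and y of chip_b in the frame of station between 0.125 and 0.26 m and x of chip_b in the frame of station between -0.12 and 0.12 m and y of chip_c in the frame of station between 0.125 and 0.26 m and x of chip_c in the frame of station between -0.12 and 0.12 m and distance of scraper from where it was at the start of the episode below 0.05 m and angle between scraper's own z axis and vertical below 0.1 rad and height (world z) of scraper below 0.01 m and linear speed of each of scraper, chip_a, chip_b, chip_c below 0.02 m/s and contact force between the fingers and scraper below 0.1 N); the robot touches nothing.
It fails at once if the gripper or arm touches a chip (more than 0.5 N) (contact force between any of the fingers, the arm and chip_a above 0.5 N or contact force between any of the fingers, the arm and chip_b above 0.5 N or contact force between any of the fingers, the arm and chip_c above 0.5 N).
It fails at once if the scraper is dropped (falls free faster than 0.6 m/s) (contact force between the fingers and scraper below 0.1 N and linear speed of scraper above 0.6 m/s).
It fails at once if the bottle, the jar or the tin is moved by more than 30 mm (distance of any of bottle, jar, tin from where it was at the start of the episode above 0.03 m).
It also fails if it takes over 58 s, if anything falls off the work surface, if the arm or the gripper's body presses on something with over 40 N, if the wrist force passes 120 N, or if a joint passes its speed limit or range.

## Working session

There is one attempt and no reset: what is moved stays moved. The work goes in short steps, Python scripts to look and compute and a shell command to move; the robot and the scene stay as the last step left them, time stands still between calls to the robot, and variables do not carry over. Pictures are saved under pics/ and viewed, at most 10 in all, crops included, and the job is handed in when it is done.

```bash
mkdir -p pics; ls; python3 - <<'E'
from workcell import sense, imaging, bot
import cv2, numpy as np
s=sense(); print({k:np.round(v,3).tolist() for k,v in s.items()}); print(bot.hold_point_z)
for n in("scene","side"):
    cv2.imwrite(f"pics/{n}0.png",imaging.read_camera(n)[:,:,::-1]); c=imaging.camera_info(n); print(n,np.round(c["K"],1).tolist(),np.round(c["camera_from_world"],3).tolist())
E
```

```text
pics
{'t': 0.0, 'q': [1.218, 0.592, 0.048, 1.61, -0.033, 0.943, -0.034], 'qvel': [0.0, 0.001, 0.001, -0.001, -0.0, 0.001, -0.001], 'joint_efforts': [0.0, -54.868, 1.547, -19.812, 0.009, 0.009, -0.0], 'tcp_pos': [186.032, -699.853, 230.135], 'eef_rot': [-0.001, 0.992, 0.13, -0.0], 'wrist_force': [-0.776, -0.648, 1.019], 'moment': [0.048, -0.017, 0.009], 'finger_force': 0.0, 'gripper_width': 0.997}
18.700000000000003
scene [[365.4, 0.0, 247.8], [0.0, 365.4, 191.1], [0.0, 0.0, 1.0]] [[0.519, 0.855, -0.01, -276.26], [0.449, -0.282, -0.848, -196.135], [-0.728, 0.435, -0.53, 1303.634], [0.0, 0.0, 0.0, 1.0]]
side [[418.3, 0.0, 257.3], [0.0, 418.3, 193.2], [0.0, 0.0, 1.0]] [[-0.978, -0.211, 0.0, 545.188], [-0.114, 0.53, -0.84, 129.437], [0.177, -0.822, -0.542, 989.572], [0.0, 0.0, 0.0, 1.0]]
```

View pics/scene0.png

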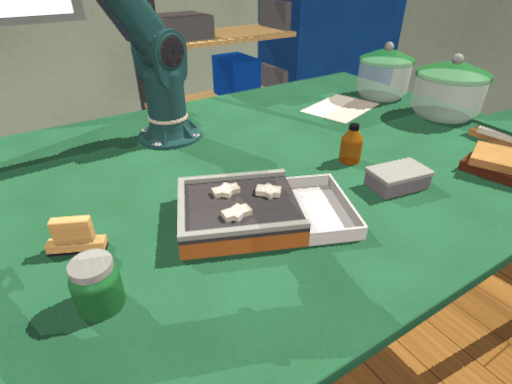

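View pics/side0.png

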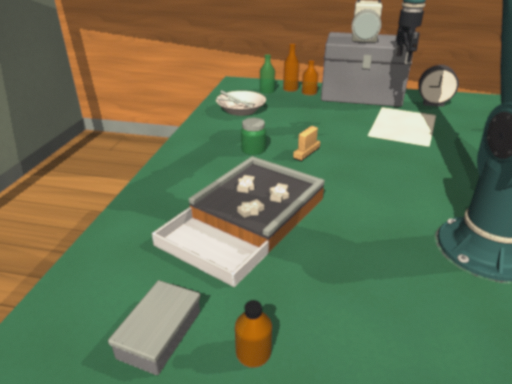

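The scene view shows the slab (rim corners around (178,183), (293,173), (303,222), (182,235)), three chips at (226,190), (268,191) and (237,213), the pan to the right at (320,208), the scraper at (75,235) and the jar at (95,285). The bottle (351,145) and tin (398,178) stand beyond the pan. The side view agrees. Next I'll enlarge both.

```bash
python3 - <<'E'
import cv2, numpy as np
a=cv2.imread("pics/scene0.png");b=cv2.imread("pics/side0.png")
A=cv2.resize(a[165:260,40:370],None,fx=2.4,fy=2.4,interpolation=cv2.INTER_CUBIC)
B=cv2.resize(b[115:285,145:345],None,fx=2,fy=2,interpolation=cv2.INTER_CUBIC)
o=np.zeros((A.shape[0]+B.shape[0],800,3),np.uint8);o[:A.shape[0],:A.shape[1]]=A;o[A.shape[0]:,:B.shape[1]]=B
# tile scraper crops to right
S=cv2.resize(a[210:260,40:115],None,fx=5,fy=5,interpolation=cv2.INTER_CUBIC)[:, :375]
o[A.shape[0]:A.shape[0]+S.shape[0],405:405+S.shape[1]]=S
cv2.imwrite("pics/z.png",o);print(A.shape,o.shape)
E
```

```text
(228, 792, 3) (568, 800, 3)
```

View pics/z.png

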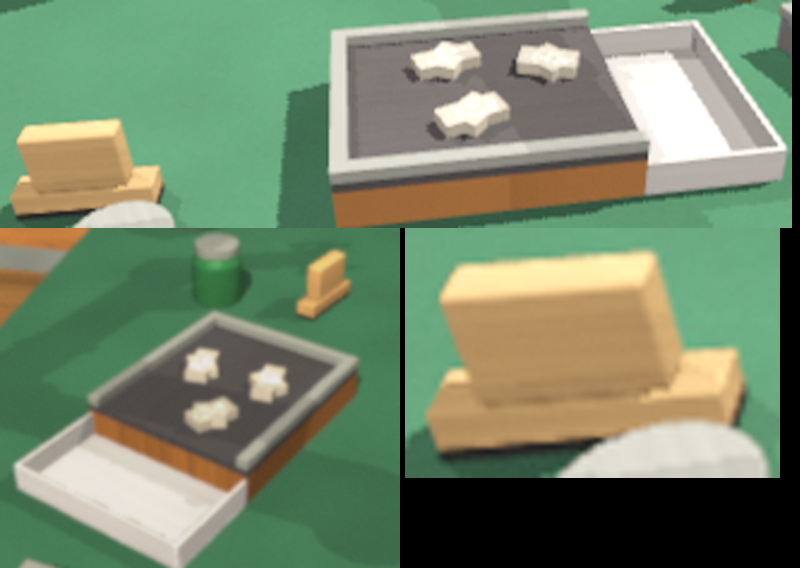

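The enlargement gives me the rim corners in both views, plus the grip's four top corners in the scene view at (52,217), (90,215), (93,220) and (48,225). I'll triangulate those and cast rays for the rest.

```bash
cat > h.py <<'E'
import numpy as np, cv2
from workcell import imaging
def P(n):
    c=imaging.camera_info(n); return np.array(c["K"]),np.array(c["camera_from_world"])
def ray(n,u,z):
    K,T=P(n); R=T[:3,:3]; C=-R.T@T[:3,3]; d=R.T@np.linalg.solve(K,[u[0],u[1],1]); return C+d*(z-C[2])/d[2]
def tri(us,uw):
    (K1,T1),(K2,T2)=P("scene"),P("side")
    X=cv2.triangulatePoints(K1@T1[:3],K2@T2[:3],np.array(us,float).reshape(2,1),np.array(uw,float).reshape(2,1)).ravel(); return X[:3]/X[3]
def proj(n,X):
    K,T=P(n); p=K@(T[:3,:3]@np.array(X,float)+T[:3,3]); return p[:2]/p[2]
E
python3 - <<'E'
from h import *
np.set_printoptions(precision=1,suppress=True)
sc=[(178.3,178.3),(178,237.5),(284.6,170),(309.6,222.5)]
sd=[(323.5,181),(251.5,158.5),(265,233.5),(191,202)]
for a,b in zip(sc,sd): print("rim",tri(a,b),ray("scene",a,62),ray("side",b,62))
for a in [(52,217),(90,214.8),(92.6,220.4),(47.6,224.8)]: print("grip",ray("scene",a,82))
for a in [(45.6,254.4),(107.4,243.4)]: print("bar",ray("scene",a,0))
for n in("scene","side"):
    im=cv2.imread(f"pics/{n}0.png").astype(int); B,G,R=im[...,0],im[...,1],im[...,2]
    w=((np.minimum(np.minimum(B,G),R)>120)).astype(np.uint8)
    x0,x1,y0,y1=(205,288,178,226) if n=="scene" else (228,300,168,222)
    m=np.zeros_like(w);m[y0:y1,x0:x1]=w[y0:y1,x0:x1]
    k,l,st,c=cv2.connectedComponentsWithStats(m)
    for i in range(1,k):
        if st[i,4]>40: print(n,st[i],c[i],"z57",ray(n,c[i],57))
    hsv=cv2.cvtColor(im.astype(np.uint8),cv2.COLOR_BGR2HSV)
    m=((hsv[...,0]>10)&(hsv[...,0]<28)&(hsv[...,1]>60)&(hsv[...,2]>120)).astype(np.uint8)
    x0,x1,y0,y1=(40,115,205,260) if n=="scene" else (285,325,120,165)
    q=np.zeros_like(m);q[y0:y1,x0:x1]=m[y0:y1,x0:x1]
    cs=max(cv2.findContours(q,0,2)[0],key=cv2.contourArea); print("scr",n,cv2.boundingRect(cs),cv2.moments(q,True)["m10"]/q.sum(),cv2.moments(q,True)["m01"]/q.sum(), cv2.approxPolyDP(cs,1.5,True).reshape(-1,2).tolist())
E
```

```text
rim [ 401.4 -124.9   60.4] [ 402.8 -125.8   62. ] [ 401.5 -121.4   62. ]
rim [ 620.7 -214.    58.4] [ 622.9 -215.8   62. ] [ 619.6 -205.6   62. ]
rim [510.6 129.2  59.5] [510.8 126.4  62. ] [511.2 134.5  62. ]
rim [718.5  41.4  56.6] [722.4  36.1  62. ] [715.9  49.9  62. ]
grip [ 447.1 -418.8   82. ]
grip [ 480.8 -350.4   82. ]
grip [ 504.  -349.9   82. ]
grip [ 471.4 -429.8   82. ]
bar [ 451.4 -454.     0. ]
bar [ 484.4 -333.1    0. ]
scene [205 178  40   5  94] [219.4 178.9] z57 [453.3 -35.5  57. ]
scene [205 182  36  20 415] [224.1 189.6] z57 [505.2 -49.6  57. ]
scene [255 182  28  18 337] [268.3 189.9] z57 [563.4  39.9  57. ]
scene [205 201  83  25 890] [236.2 215.8] z57 [614.7 -78.4  57. ]
scr scene (44, 215, 64, 39) 72.86057955166758 234.96883542919628 [[107, 240], [105, 234], [96, 235], [94, 233], [89, 215], [52, 217], [47, 223], [52, 237], [48, 239], [44, 247], [46, 253], [82, 251], [89, 248], [105, 248]]
side [228 168  14   9  57] [233.1 171.2] z57 [ 655.7 -129.9   57. ]
side [270 168  30  11 149] [287.9 171.4] z57 [ 504.2 -161.    57. ]
side [237 175  17  18 242] [245.3 183.4] z57 [606.5 -73.   57. ]
side [270 183  19  19 273] [278.7 192.2] z57 [511.3 -48.7  57. ]
side [272 197  28  25 159] [287.1 210.5] z57 [477.3  28.7  57. ]
side [238 200  26  17 295] [250.2 207.7] z57 [568.   35.9  57. ]
scr side (293, 126, 27, 34) 306.4608378870674 142.5974499089253 [[316, 127], [310, 126], [299, 134], [298, 148], [293, 153], [294, 157], [301, 159], [319, 145], [319, 141], [316, 139]]
```

The rim corners come out 237 mm and 277 mm apart, where 240 and 275 are expected. That puts the station origin near (566,-35) at a yaw of about -23°. In station coordinates the chips are near (-47,-35), (-28,67) and (53,-20). The scraper is near (476,-387) with its long axis at about 66°. I'll hover over it and look with the wrist camera.

```bash
python3 -m handwheel '[0,0.3,-0.19,0,0,0,0, 0,0.6,-0.38,0,0,0,0, 0,0.9,-0.57,0,0,0,0]' >/dev/null
python3 -m handwheel '[0,0.4,-0.25,0,0,0,0, 0,0.7,-0.44,0,0,0,0, 0,0.9,-0.57,0,0,0,0]' >/dev/null
python3 -m handwheel '[0,0.4,-0.25,0,0,0,0, 0,0.7,-0.44,0,0,0,0, 0,0.9,-0.57,0,0,0,0]'
python3 -m handwheel '[0,0.4,-0.25,0,0,0,-0.08, 0,0.7,-0.44,0,0,0,-0.16, 0,0.9,-0.57,0,0,0,-0.24, 0,0.9,-0.57,0,0,0,-0.32, 0,0.9,-0.57,0,0,0,-0.4, 0,0.9,-0.57,0,0,0,-0.48, 0,0.9,-0.57,0,0,0,-0.567, 0,0.9,-0.57,0,0,0,-0.567, 0,0.9,-0.57,0,0,0,-0.567]'
python3 - <<'E'
from h import *
from workcell import sense
s=sense(); print(s["t"],s["tcp_pos"],s["eef_rot"],s["q"])
cv2.imwrite("pics/w1.png",imaging.read_camera("wrist")[:,:,::-1]); c=imaging.camera_info("wrist"); np.savez("w1.npz",K=c["K"],T=c["camera_from_world"])
E
```

```text
t: 0.85
tcp_pos: [407.1, -461.2, 230.8]
eef_rot: [-0.001, 0.991, 0.132, 0.001]
wrist_force: [-0.3, 0.5, -0.5]
gripper_width: 1.005
finger_force: 0.0
t: 1.6
tcp_pos: [475.2, -387.8, 230.9]
eef_rot: [-0.0, 0.84, 0.543, -0.0]
wrist_force: [-0.1, -0.4, 0.5]
gripper_width: 0.998
finger_force: 0.0
1.6 [ 475.20653175 -387.80719839  230.90195384] [-4.34502651e-04  8.39766300e-01  5.42947854e-01 -1.76278991e-05] [ 0.76912648  0.45870512 -0.21855964  1.86168024  0.12935565  0.83568158
  0.06254177]
```

View pics/w1.png

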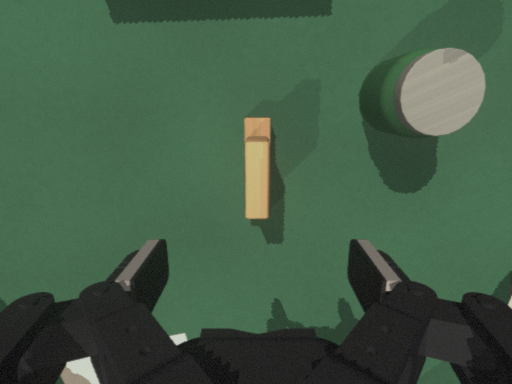

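The wrist view shows the scraper upright in the image, with its grip top running from (246,140) to (270,218) and the bar end at (258,118). The jar is well clear at (440,92). Measuring the grip:

```bash
python3 - <<'E'
from h import *
from workcell import sense
np.set_printoptions(precision=1,suppress=True)
im=cv2.imread("pics/w1.png"); hsv=cv2.cvtColor(im,cv2.COLOR_BGR2HSV)
print(hsv[[122,130,136,142,160,200,216],257].tolist())
m=((hsv[...,0]<30)&(hsv[...,1]>70)&(hsv[...,2]>110)).astype(np.uint8); m[240:]=0;m[:,320:]=0
print(cv2.boundingRect(m)); 
for v in range(120,220,10):
    c=np.flatnonzero(m[v]);print(v,c.min(),c.max()+1,end="; ")
for u in [(246,140),(270.5,140),(269,218.5),(246,218.5)]: print(ray("wrist",u,82))
a=[ray("wrist",u,82) for u in [(246,140),(270.5,140),(269,218.5),(246,218.5)]]
c=np.mean(a,0); ax=(a[0]+a[1]-a[2]-a[3])/2; print("c",c,"len",np.linalg.norm(ax),"ang",np.degrees(np.arctan2(ax[1],ax[0])))
for u in [(245,118),(270.5,118)]: print("bar top end",ray("wrist",u,26))
R=cv2.Rodrigues(np.zeros(3))[0]
from scipy.spatial.transform import Rotation as Ro
s=sense();w,x,y,z=s["eef_rot"];M=Ro.from_quat([x,y,z,w]).as_matrix();d=M.T@(c-s["tcp_pos"]);print("tool delta",d,"tool y ang",np.degrees(np.arctan2(M[1,1],M[0,1])),"x ang",np.degrees(np.arctan2(M[1,0],M[0,0])))
E
```

```text
[[18, 111, 196], [16, 119, 186], [16, 114, 154], [23, 97, 195], [23, 95, 198], [22, 99, 201], [21, 100, 199]]
(244, 117, 27, 102)
120 244 271; 130 244 271; 140 244 270; 150 244 270; 160 245 269; 170 245 269; 180 245 269; 190 245 269; 200 245 269; 210 245 269; [ 479.1 -349.8   82. ]
[ 500.5 -359.5   82. ]
[ 466.8 -432.5   82. ]
[ 445.2 -422.7   82. ]
c [ 472.9 -391.1   82. ] len 80.3676246649291 ang 65.13771318795517
bar top end [ 483.8 -332.    26. ]
bar top end [ 509.8 -343.8   26. ]
tool delta [ -3.9  -0.7 149. ] tool y ang -24.261453563007205 x ang 65.73853896707287
```

```bash
python3 -m handwheel '[0,-0.04,-0.007,0.35,0,0,0, 0,-0.04,-0.007,0.7,0,0,0, 0,-0.04,-0.007,0.95,0,0,0]' >/dev/null
python3 -m handwheel '[0,0,0,0.3,0,0,0, 0,0,0,0.6,0,0,0, 0,0,0,0.92,0,0,0, 0,0,0,0.92,0,0,0, 0,0,0,0.92,0,0,0]'
python3 -m handwheel '[1,0,0,0,0,0,0, 1,0,0,0,0,0,0, 1,0,0,0,0,0,0, 1,0,0,0,0,0,0, 1,0,0,0,0,0,0, 1,0,0,0,0,0,0, 1,0,0,0,0,0,0, 1,0,0,0,0,0,0, 1,0,0,0,0,0,0, 1,0,0,0,0,0,0]'
```

```text
t: 2.32
tcp_pos: [472.2, -390.3, 43.0]
eef_rot: [-0.002, 0.839, 0.544, -0.001]
wrist_force: [0.2, 0.9, 1.1]
gripper_width: 1.0
finger_force: 0.0
t: 3.15
tcp_pos: [473.8, -391.6, 45.6]
eef_rot: [0.001, 0.839, 0.544, 0.0]
wrist_force: [0.0, 0.6, 7.1]
gripper_width: 0.272
finger_force: 59.3
```

```bash
python3 -m handwheel '[1,0,0,-0.1,0,0,0, 1,0,0,-0.3,0,0,0, 1,0,0,-0.6,0,0,0, 1,0,0,-0.9,0,0,0, 1,0,0,-1,0,0,0]'
python3 -m handwheel '[1,0.25,-0.09,-0.1,0,0,0, 1,0.6,-0.22,-0.2,0,0,0, 1,1,-0.37,-0.2,0,0,0]' >/dev/null
python3 -m handwheel '[1,0.35,-0.12,0,0,0,0, 1,0.7,-0.25,0,0,0,0, 1,1,-0.37,0,0,0,0]'  >/dev/null
python3 -m handwheel '[1,0.3,-0.1,0,0,0,-0.07, 1,0.5,-0.18,0,0,0,-0.14, 1,0.7,-0.26,0,0,0,-0.21, 1,0.7,-0.26,0,0,0,-0.28, 1,0.7,-0.26,0,0,0,-0.35, 1,0.7,-0.26,0,0,0,-0.42, 1,0.7,-0.26,0,0,0,-0.49, 1,0.7,-0.26,0,0,0,-0.56, 1,0.7,-0.26,0,0,0,-0.63, 1,0.7,-0.26,0,0,0,-0.7, 1,0.7,-0.26,0,0,0,-0.77, 1,0.7,-0.26,0,0,0,-0.84, 1,0.7,-0.26,0,0,0,-0.91, 1,0.7,-0.26,0,0,0,-0.98, 1,0.7,-0.26,0,0,0,-1, 1,0.7,-0.26,0,0,0,-1]'
python3 - <<'E'
from h import *
from workcell import sense
from scipy.spatial.transform import Rotation as Ro
s=sense();w,x,y,z=s["eef_rot"];M=Ro.from_quat([x,y,z,w]).as_matrix()
print("tool y ang",np.degrees(np.arctan2(M[1,1],M[0,1])),s["q"].round(2) if hasattr(s["q"],"round") else s["q"])
cv2.imwrite("pics/w2.png",imaging.read_camera("wrist")[:,:,::-1]); c=imaging.camera_info("wrist"); np.savez("w2.npz",K=c["K"],T=c["camera_from_world"])
E
```

```text
t: 3.57
tcp_pos: [475.2, -392.5, 148.6]
eef_rot: [0.003, 0.839, 0.544, 0.001]
wrist_force: [0.1, -0.4, -1.5]
gripper_width: 0.271
finger_force: 59.0
t: 5.4
tcp_pos: [491.4, -105.2, 163.9]
eef_rot: [-0.001, 0.209, 0.978, 0.0]
wrist_force: [0.4, -0.6, -1.6]
gripper_width: 0.275
finger_force: 59.1
tool y ang 65.91350801190434 [ 0.61  0.48 -0.64  2.14  0.47  0.66  0.79]
```

View pics/w2.png

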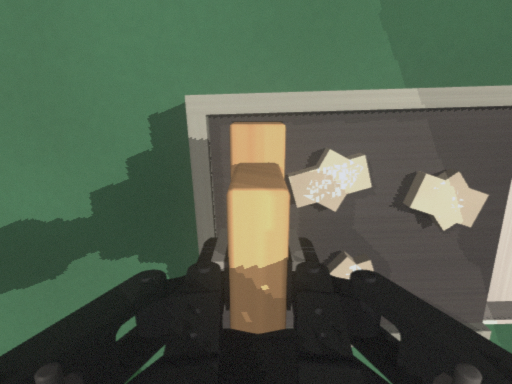

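The wrist view shows the scraper held over the rimmed corner. The rim's outer corner is at (187,98), with the top rim running to (512,87). Two chips are at (330,180) and (445,200), and the third, partly hidden, at (352,267). From this I'll refine the station pose.

```bash
cat >> h.py <<'E'
th=np.radians(-22.3)
E
python3 - <<'E'
from h import *
np.set_printoptions(precision=1,suppress=True)
a=ray("wrist",(187,98),62);b=ray("wrist",(510,87),62);c=ray("wrist",(199,230),62)
d=b-a;print(a,b,c,"y ang",np.degrees(np.arctan2(d[1],d[0])),"from left rim",np.degrees(np.arctan2(*(c-a)[[1,0]]))+90)
yy=np.radians(67.5);Y=np.array([np.cos(yy),np.sin(yy)]);X=np.array([Y[1],-Y[0]])
o=a[:2]+120*X+145*Y;print("origin",o)
o=np.array([565.7,-35.2])
im=cv2.imread("pics/w2.png");hsv=cv2.cvtColor(im,cv2.COLOR_BGR2HSV)
m=((hsv[...,2]>120)).astype(np.uint8);m[:140]=0;m[:,:289]=0;m[:,489:]=0;m[290:]=0
for q in cv2.findContours(m,0,2)[0]:
    if cv2.contourArea(q)>150:
        p=np.array([ray("wrist",u,63)[:2] for u in q.reshape(-1,2)])-o
        print("chip x",(p@X).min(),(p@X).max(),"y",(p@Y).min(),(p@Y).max())
E
```

```text
[ 400.7 -124.7   62. ] [495.4 105.3  62. ] [ 502.8 -166.9   62. ] y ang 67.62266278128406 from left rim 67.57885533829028
origin [567.  -36.7]
chip x 17.840817964391398 43.182435150498335 y -30.01090218031495 8.840035604920354
chip x -53.210036936108494 -1.7199046222576524 y 35.75412766065444 100.42844881063682
chip x -75.39236542027759 -22.11403988719823 y -67.00782996685628 1.437835183911413
```

```bash
cat >> h.py <<'E'
yy=np.radians(67.6);Y=np.array([np.cos(yy),np.sin(yy),0]);X=np.array([Y[1],-Y[0],0]);O=np.array([566.3,-36,0])
from scipy.spatial.transform import Rotation as Ro
from workcell import sense
def where(sx=None,sy=None,z=None):
    s=sense();w,x,y,zz=s["eef_rot"];M=Ro.from_quat([x,y,zz,w]).as_matrix();p=np.array(s["tcp_pos"]);d=p-O
    print("t",s["t"],"station",d@X,d@Y,"z",p[2],"yaw err",67.6-np.degrees(np.arctan2(M[1,1],M[0,1])),"tilt",M[:2,2])
    if sx is not None: print("tool delta",(M.T@(O+sx*X+sy*Y+[0,0,z]-p)).round(1))
E
python3 - <<'E'
from h import *
np.set_printoptions(precision=2,suppress=True)
e=(ray("wrist",(258,124),145.5)-O);print("bar end station",e@X,e@Y,"want tcp-60")
where(-41,-93,97)
E
```

```text
bar end station -102.77386349608176 -90.5486190651777 want tcp-60
t 5.45 station -42.76738260371846 -92.4293816806752 z 163.95207130540385 yaw err 1.7579870891974991 tilt [-0.  0.]
tool delta [-1.9 -0.5 67. ]
```

```bash
python3 -m handwheel '[1,-0.02,-0.005,0,0,0,-0.02, 1,-0.02,-0.005,0.2,0,0,-0.02, 1,-0.02,-0.005,0.4,0,0,-0.02, 1,-0.02,-0.005,0.55,0,0,-0.02, 1,-0.02,-0.005,0.63,0,0,-0.02, 1,-0.02,-0.005,0.67,0,0,-0.02, 1,-0.02,-0.005,0.67,0,0,-0.02, 1,-0.02,-0.005,0.67,0,0,-0.02]'
python3 - <<'E'
from h import *
where(-41,137,97)
cv2.imwrite("pics/s3.png",imaging.read_camera("side")[:,:,::-1])
a=cv2.imread("pics/s3.png")[115:285,145:345];cv2.imwrite("pics/s3c.png",cv2.resize(a,None,fx=3,fy=3,interpolation=cv2.INTER_CUBIC))
E
```

```text
t: 6.12
tcp_pos: [494.2, -106.1, 97.7]
eef_rot: [0.0, 0.193, 0.981, 0.0]
wrist_force: [-0.7, -0.7, -1.7]
gripper_width: 0.275
finger_force: 59.1
t 6.1167 station -39.95754094022776 -92.29472589095872 z 97.68892538846164 yaw err -0.11312462957879177 tilt [ 0.00069983 -0.00011588]
tool delta [  0.6 229.3   0.7]
```

View pics/s3c.png

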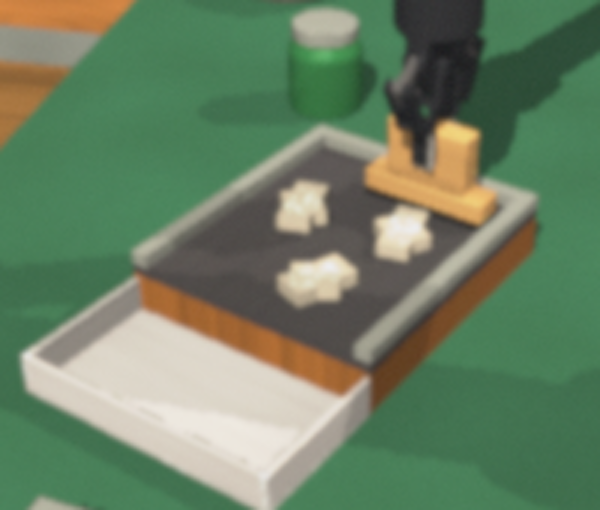

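The scraper is down behind the chips and clear of them. In the crop the chips are at (303,207), (402,233) and (317,280), with the scraper at (430,180). Starting the first stroke.

```bash
python3 -m handwheel '[1,0,0.05,0,0,0,0, 1,0,0.12,0,0,0,0, 1,0,0.2,0,0,0,0, 1,0,0.28,0,0,0,0, 1,0,0.36,0,0,0,0, 1,0,0.44,0,0,0,0, 1,0,0.52,0,0,0,0, 1,0,0.6,0,0,0,0, 1,0,0.68,0,0,0,0, 1,0,0.76,0,0,0,0, 1,0,0.84,0,0,0,0, 1,0,0.92,0,0,0,0, 1,0,1,0,0,0,0]'
python3 -m handwheel '[1,0,0.05,0,0,0,0, 1,0,0.12,0,0,0,0, 1,0,0.2,0,0,0,0, 1,0,0.28,0,0,0,0, 1,0,0.36,0,0,0,0, 1,0,0.44,0,0,0,0, 1,0,0.52,0,0,0,0, 1,0,0.58,0,0,0,0, 1,0,0.64,0,0,0,0, 1,0,0.7,0,0,0,0, 1,0,0.75,0,0,0,0, 1,0,0.8,0,0,0,0]'
python3 - <<'E'
from h import *
where(-41,137,97)
cv2.imwrite("pics/s4.png",imaging.read_camera("side")[:,:,::-1])
a=cv2.imread("pics/s4.png")[115:285,145:345];cv2.imwrite("pics/s4c.png",cv2.resize(a,None,fx=3,fy=3,interpolation=cv2.INTER_CUBIC))
E
```

```text
t: 7.25
tcp_pos: [532.0, -12.9, 97.3]
eef_rot: [-0.0, 0.193, 0.981, 0.0]
wrist_force: [0.8, -0.3, -0.9]
gripper_width: 0.274
finger_force: 59.1
t: 8.25
tcp_pos: [562.2, 60.8, 97.3]
eef_rot: [-0.0, 0.193, 0.981, -0.0]
wrist_force: [0.3, 0.1, -0.7]
gripper_width: 0.275
finger_force: 59.1
t 8.25 station -40.681252344636185 87.87977327547007 z 97.25957379398947 yaw err -0.11465284251011099 tilt [-6.03022587e-05 -4.11883717e-05]
tool delta [ 0.2 49.1  0.3]
```

View pics/s4c.png

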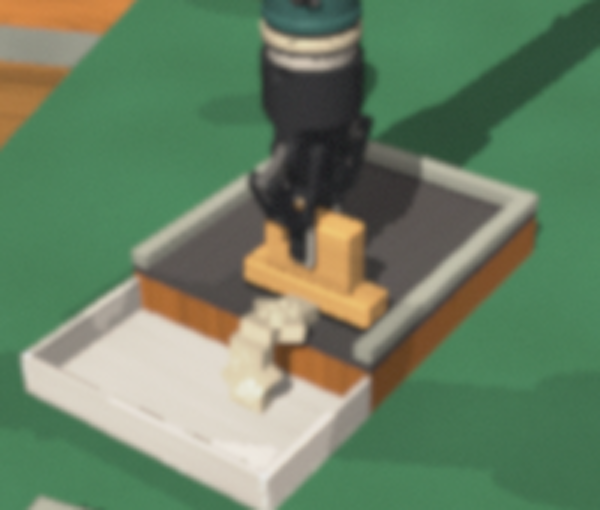

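One chip is tipping over the edge at (250,350) and the next is at the scraper face at (285,315). The third is hidden behind the gripper. I'll finish the stroke slowly.

```bash
python3 -m handwheel '[1,0,0.03,0,0,0,0, 1,0,0.06,0,0,0,0, 1,0,0.09,0,0,0,0, 1,0,0.12,0,0,0,0, 1,0,0.16,0,0,0,0, 1,0,0.2,0,0,0,0, 1,0,0.24,0,0,0,0, 1,0,0.28,0,0,0,0, 1,0,0.32,0,0,0,0, 1,0,0.36,0,0,0,0, 1,0,0.4,0,0,0,0, 1,0,0.44,0,0,0,0, 1,0,0.48,0,0,0,0, 1,0,0.52,0,0,0,0, 1,0,0.52,0,0,0,0, 1,0,0.52,0,0,0,0]'
python3 -m handwheel '[1,0,0,-0.2,0,0,0, 1,0,-0.2,-0.4,0,0,0, 1,0,-0.6,-0.5,0,0,0, 1,0,-1,-0.5,0,0,0]'
python3 - <<'E'
from h import *
where(42,-93,147)
for n,(x0,x1,y0,y1) in {"side":(145,345,115,285),"scene":(170,370,160,260)}.items():
    cv2.imwrite(f"pics/{n}5.png",imaging.read_camera(n)[:,:,::-1])
a=cv2.imread("pics/side5.png")[115:285,145:345];b=cv2.imread("pics/scene5.png")[160:260,170:370]
cv2.imwrite("pics/z5.png",cv2.resize(np.vstack([a,b]),None,fx=2.2,fy=2.2,interpolation=cv2.INTER_CUBIC))
E
```

```text
t: 9.63
tcp_pos: [581.8, 108.8, 97.3]
eef_rot: [0.0, 0.193, 0.981, 0.0]
wrist_force: [-0.1, -0.6, -2.5]
gripper_width: 0.27
finger_force: 59.2
t: 9.97
tcp_pos: [545.8, 17.1, 149.8]
eef_rot: [0.003, 0.191, 0.981, 0.001]
wrist_force: [1.6, -0.8, -1.4]
gripper_width: 0.274
finger_force: 59.4
t 9.9667 station -39.22956664009624 41.31790932665073 z 149.84406896795028 yaw err -0.32675263206856187 tilt [0.00589957 0.00143622]
tool delta [ -80.4 -134.8    2.8]
```

View pics/z5.png

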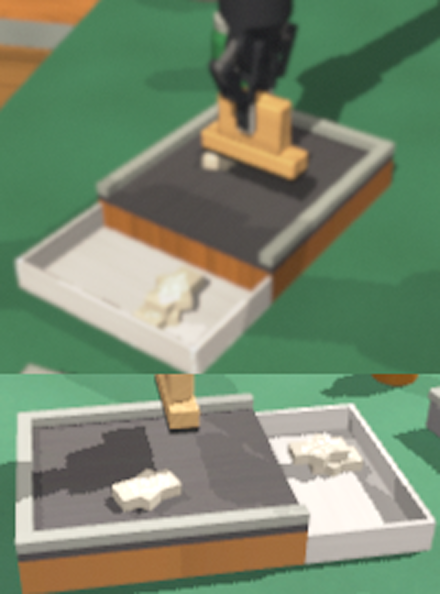

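Two chips are in the pan, at (170,297) in the side crop and (325,452) in the scene crop. The third hasn't moved and sits at (147,488) in the scene crop. Moving to the start of the second stroke.

```bash
python3 -m handwheel '[1,-0.2,-0.35,0,0,0,0, 1,-0.4,-0.7,0,0,0,0, 1,-0.6,-0.9,0,0,0,0]' >/dev/null
python3 -m handwheel '[1,-0.1,-0.2,0,0,0,0, 1,-0.205,-0.35,0,0,0,0, 1,-0.205,-0.35,0,0,0,0, 1,-0.205,-0.35,0,0,0,0]'
python3 - <<'E'
from h import *
imaging.read_camera("wrist")
where(42,-93,97)
c=imaging.camera_info("wrist");cv2.imwrite("pics/w6.png",imaging.read_camera("wrist")[:,:,::-1])
im=cv2.imread("pics/w6.png");m=(im.min(2)>110).astype(np.uint8);m[:,:292]=0
for q in cv2.findContours(m,0,2)[0]:
    if cv2.contourArea(q)>200:
        p=np.array([ray("wrist",u,63) for u in q.reshape(-1,2)])-O
        print(cv2.boundingRect(q),"x",(p@X).min(),(p@X).max(),"y",(p@Y).min(),(p@Y).max())
E
```

```text
t: 10.65
tcp_pos: [570.4, -131.9, 146.8]
eef_rot: [-0.0, 0.195, 0.981, -0.0]
wrist_force: [-0.2, 0.7, -0.9]
gripper_width: 0.28
finger_force: 59.5
t 10.7 station 39.630834464330555 -85.37291240314894 z 147.03344584137324 yaw err -0.06626420665462263 tilt [-0.00074921  0.00063186]
tool delta [-2.4 -7.6 50. ]
(371, 264, 141, 22) x 97.71399324031387 117.95483549282754 y 11.20191713118821 129.21192829068755
(299, 173, 87, 64) x 19.903704141991597 72.49037608300058 y -51.90884405265817 16.91071937867502
```

```bash
python3 -m handwheel '[1,-0.03,-0.076,0,0,0,0, 1,-0.03,-0.076,0.15,0,0,0, 1,-0.03,-0.076,0.3,0,0,0, 1,-0.03,-0.076,0.42,0,0,0, 1,-0.03,-0.076,0.5,0,0,0, 1,-0.03,-0.076,0.5,0,0,0, 1,-0.03,-0.076,0.5,0,0,0]'
python3 -c "
from h import *
where(43,-93,97)"
python3 -m handwheel '[1,0,0.05,0,0,0,0, 1,0,0.12,0,0,0,0, 1,0,0.2,0,0,0,0, 1,0,0.28,0,0,0,0, 1,0,0.36,0,0,0,0, 1,0,0.44,0,0,0,0, 1,0,0.52,0,0,0,0, 1,0,0.6,0,0,0,0, 1,0,0.68,0,0,0,0, 1,0,0.76,0,0,0,0, 1,0,0.84,0,0,0,0, 1,0,0.92,0,0,0,0, 1,0,1,0,0,0,0]'
python3 -m handwheel '[1,0,0.05,0,0,0,0, 1,0,0.12,0,0,0,0, 1,0,0.2,0,0,0,0, 1,0,0.28,0,0,0,0, 1,0,0.36,0,0,0,0, 1,0,0.44,0,0,0,0, 1,0,0.52,0,0,0,0, 1,0,0.58,0,0,0,0, 1,0,0.64,0,0,0,0, 1,0,0.7,0,0,0,0, 1,0,0.75,0,0,0,0, 1,0,0.8,0,0,0,0]'
python3 -m handwheel '[1,0,0.03,0,0,0,0, 1,0,0.06,0,0,0,0, 1,0,0.09,0,0,0,0, 1,0,0.12,0,0,0,0, 1,0,0.16,0,0,0,0, 1,0,0.2,0,0,0,0, 1,0,0.24,0,0,0,0, 1,0,0.28,0,0,0,0, 1,0,0.32,0,0,0,0, 1,0,0.36,0,0,0,0, 1,0,0.4,0,0,0,0, 1,0,0.44,0,0,0,0, 1,0,0.48,0,0,0,0, 1,0,0.52,0,0,0,0, 1,0,0.52,0,0,0,0, 1,0,0.52,0,0,0,0]'
python3 -m handwheel '[1,0,0,-0.2,0,0,0, 1,0,-0.2,-0.4,0,0,0, 1,0,-0.6,-0.5,0,0,0, 1,0,-1,-0.6,0,0,0, 1,0,-1,-0.6,0,0,0]'
python3 - <<'E'
from h import *
where()
for n in ("side","scene"): cv2.imwrite(f"pics/{n}7.png",imaging.read_camera(n)[:,:,::-1])
a=cv2.imread("pics/side7.png")[115:285,145:345];b=cv2.imread("pics/scene7.png")[160:260,170:370]
cv2.imwrite("pics/z7.png",cv2.resize(np.vstack([a,b]),None,fx=2.2,fy=2.2,interpolation=cv2.INTER_CUBIC))
s=sense();w,x,y,z=s["eef_rot"];M=Ro.from_quat([x,y,z,w]).as_matrix();print("to scraper home",M.T@(np.array([473,-391.1,0])-s["tcp_pos"]))
E
```

```text
t: 11.33
tcp_pos: [570.8, -137.9, 97.0]
eef_rot: [-0.0, 0.193, 0.981, 0.0]
wrist_force: [0.3, 1.1, -1.4]
gripper_width: 0.274
finger_force: 60.1
t 11.3333 station 43.01676309604834 -92.49428289594331 z 96.98595204533522 yaw err -0.17220695900704186 tilt [-0.00039125  0.00030893]
tool delta [ 0.  -0.5 -0. ]
t: 12.42
tcp_pos: [609.0, -45.1, 97.2]
eef_rot: [0.0, 0.193, 0.981, 0.0]
wrist_force: [-0.2, -0.2, -1.1]
gripper_width: 0.276
finger_force: 59.9
t: 13.42
tcp_pos: [639.2, 28.4, 97.3]
eef_rot: [-0.0, 0.193, 0.981, -0.0]
wrist_force: [0.4, -0.3, -1.4]
gripper_width: 0.268
finger_force: 59.9
t: 14.75
tcp_pos: [658.8, 76.7, 97.3]
eef_rot: [-0.0, 0.193, 0.981, 0.0]
wrist_force: [0.2, 0.5, -1.5]
gripper_width: 0.274
finger_force: 60.0
t: 15.17
tcp_pos: [617.9, -28.6, 157.7]
eef_rot: [-0.001, 0.199, 0.98, -0.006]
wrist_force: [0.5, -2.8, -1.8]
gripper_width: 0.273
finger_force: 60.1
t 15.1667 station 44.92131796514581 26.475002168709796 z 157.66137967546942 yaw err 0.5601619428311437 tilt [-0.00414768 -0.01042897]
to scraper home [  -6.6917856  -398.42134334  158.37379132]
```

View pics/z7.png

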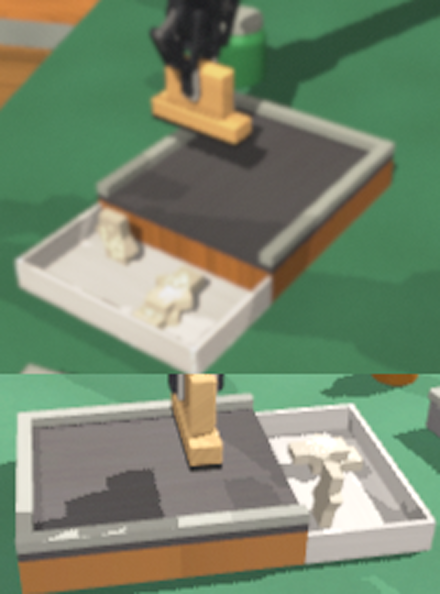

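All three chips are off the slab. One leans steeply near the stand's edge, at (118,238) in the side crop, so I'll check its height before leaving.

```bash
python3 - <<'E'
from h import *
for n,a,b in [("mid",(316.8,213.6),(198.6,223.2)),("top",(319,203),(196,210.5)),("bottom",(314,225),(202,234))]:
    p=tri(a,b);d=p-O;print(n,d@X,d@Y,p[2])
a=cv2.imread("pics/side7.png")[195:275,150:250];b=cv2.imread("pics/scene7.png")[185:245,285:370]
b=cv2.copyMakeBorder(b,0,20,0,15,cv2.BORDER_CONSTANT)
cv2.imwrite("pics/z8.png",cv2.resize(np.hstack([a,b]),None,fx=4,fy=4,interpolation=cv2.INTER_CUBIC))
E
```

```text
mid 55.93236478068728 165.54615875323574 36.12709446965314
top 62.48526639729575 164.46273387039753 70.07082256190508
bottom 52.2382346463705 162.16279281587583 1.9439582918305787
```

View pics/z8.png

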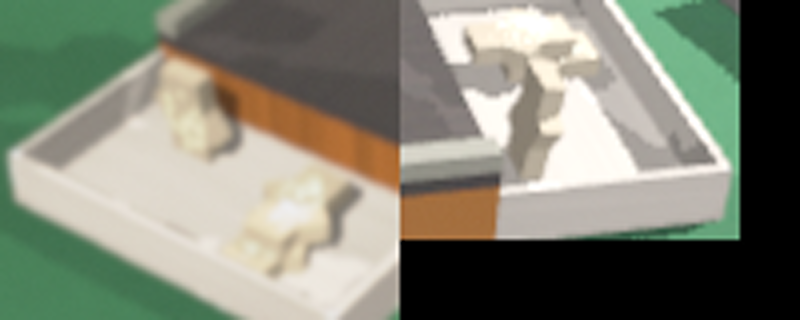

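The third chip stands on end or leans at station y ≈ 0.16. Its centre can't be above about 36 mm, which is under the 45 mm limit. Taking the scraper home.

```bash
python3 -m handwheel '[1,0,-0.2,-0.1,0,0,0, 1,0,-0.5,-0.2,0,0,0, 1,-0.02,-0.85,-0.2,0,0,0, 1,-0.02,-1,-0.2,0,0,0]'
python3 -m handwheel '[1,0,-0.3,0,0,0,0, 1,0,-0.6,0,0,0,0, 1,-0.02,-1,0,0,0,0]' >/dev/null
python3 -m handwheel '[1,0,-0.3,0,0,0,0, 1,0,-0.6,0,0,0,0, 1,-0.02,-1,0,0,0,0]' >/dev/null
python3 -m handwheel '[1,0,-0.3,0,0,0,0.07, 1,0,-0.6,0,0,0,0.14, 1,-0.01,-0.9,0,0,0,0.21, 1,-0.01,-0.98,0,0,0,0.28, 1,-0.01,-0.98,0,0,0,0.35, 1,-0.01,-0.98,0,0,0,0.42, 1,-0.01,-0.98,0,0,0,0.49, 1,-0.01,-0.98,0,0,0,0.56, 1,-0.01,-0.98,0,0,0,0.63, 1,-0.01,-0.98,0,0,0,0.7, 1,-0.01,-0.98,0,0,0,0.77, 1,-0.01,-0.98,0,0,0,0.84, 1,-0.01,-0.98,0,0,0,0.91, 1,-0.01,-0.98,0,0,0,0.98, 1,-0.01,-0.98,0,0,0,1, 1,-0.01,-0.98,0,0,0,1, 1,-0.01,-0.98,0,0,0,1]'
python3 - <<'E'
from h import *
where()
s=sense();w,x,y,z=s["eef_rot"];M=Ro.from_quat([x,y,z,w]).as_matrix();print("to home",M.T@(np.array([473,-391.1,45])-s["tcp_pos"]))
E
```

```text
t: 15.6
tcp_pos: [583.7, -113.6, 177.3]
eef_rot: [-0.0, 0.195, 0.981, -0.002]
wrist_force: [0.5, -1.1, -2.8]
gripper_width: 0.274
finger_force: 60.0
t: 17.52
tcp_pos: [477.4, -386.0, 177.0]
eef_rot: [-0.0, 0.83, 0.558, 0.0]
wrist_force: [0.3, 0.6, -1.9]
gripper_width: 0.271
finger_force: 60.1
t 17.5167 station 51.18419310064138 -357.48757844528484 z 177.04231832608127 yaw err 89.70008378874758 tilt [0.00014347 0.00060703]
to home [ -6.44275758  -2.14697254 132.03857758]
```

```bash
python3 -m handwheel '[1,-0.064,-0.02,0.1,0,0,0.024, 1,-0.064,-0.02,0.35,0,0,0.024, 1,-0.064,-0.02,0.65,0,0,0.024, 1,-0.064,-0.02,0.9,0,0,0.024, 1,-0.064,-0.02,1,0,0,0.024]' >/dev/null
python3 -m handwheel '[1,0,0,0.08,0,0,0, 1,0,0,0.16,0,0,0, 1,0,0,0.22,0,0,0, 1,0,0,0.26,0,0,0, 1,0,0,0.28,0,0,0, 1,0,0,0.28,0,0,0, 1,0,0,0.28,0,0,0]'
python3 -m handwheel '[1,0,0,0.01,0,0,0, 1,0,0,0.02,0,0,0, 1,0,0,0.02,0,0,0]'
python3 -m handwheel '[1,0,0,0.005,0,0,0, 1,0,0,0.01,0,0,0, 1,0,0,0.01,0,0,0]'
```

```text
t: 18.52
tcp_pos: [472.5, -392.6, 49.9]
eef_rot: [0.0, 0.841, 0.541, 0.0]
wrist_force: [0.4, -0.2, -1.6]
gripper_width: 0.271
finger_force: 60.1
t: 18.77
tcp_pos: [472.2, -392.4, 47.5]
eef_rot: [0.0, 0.841, 0.541, 0.0]
wrist_force: [0.1, 1.0, -2.2]
gripper_width: 0.275
finger_force: 60.1
t: 19.02
tcp_pos: [472.1, -392.4, 46.2]
eef_rot: [-0.0, 0.841, 0.541, -0.0]
wrist_force: [0.1, 0.1, -1.7]
gripper_width: 0.276
finger_force: 60.1
```

```bash
python3 -m handwheel '[1,0,0,0.005,0,0,0, 1,0,0,0.01,0,0,0, 1,0,0,0.01,0,0,0]'
python3 -m handwheel '[1,0,0,0.005,0,0,0, 1,0,0,0.008,0,0,0, 1,0,0,0.008,0,0,0]'
```

```text
t: 19.27
tcp_pos: [472.1, -392.5, 45.4]
eef_rot: [0.0, 0.841, 0.541, -0.0]
wrist_force: [-0.1, -0.1, -0.3]
gripper_width: 0.275
finger_force: 60.4
t: 19.52
tcp_pos: [472.1, -392.5, 45.4]
eef_rot: [0.0, 0.841, 0.541, -0.0]
wrist_force: [-2.0, 1.9, 5.1]
gripper_width: 0.275
finger_force: 61.2
```

It's standing on the desk, with about 6 N taken up. Releasing and retreating.

```bash
python3 -m handwheel '[0,0,0,0,0,0,0, 0,0,0,0,0,0,0, 0,0,0,0,0,0,0, 0,0,0,0,0,0,0, 0,0,0,0,0,0,0, 0,0,0,0,0,0,0, 0,0,0,0,0,0,0, 0,0,0,0,0,0,0, 0,0,0,0,0,0,0, 0,0,0,0,0,0,0]'
python3 -m handwheel '[0,0,0,-0.1,0,0,0, 0,0,0,-0.3,0,0,0, 0,0,0,-0.6,0,0,0, 0,0,0,-1,0,0,0]' >/dev/null
python3 -m handwheel '[0,0,0,-0.3,0,0,0, 0,0,0,-0.6,0,0,0, 0,0,0,-0.86,0,0,0, 0,0,0,-0.86,0,0,0, 0,0,0,-0.86,0,0,0, 0,0,0,-0.86,0,0,0]'
python3 - <<'E'
from h import *
np.set_printoptions(precision=1,suppress=True)
im=imaging.read_camera("wrist")[:,:,::-1];hsv=cv2.cvtColor(np.ascontiguousarray(im),cv2.COLOR_BGR2HSV)
m=((hsv[...,0]<30)&(hsv[...,1]>70)&(hsv[...,2]>110)).astype(np.uint8); m[240:]=0;m[:,320:]=0;m[:,:200]=0
x,y,w,h=cv2.boundingRect(m);print(x,y,w,h)
a=[ray("wrist",(x+w/2,y+h),82),ray("wrist",(x+w/2,y),26)];print("grip near end, bar far end",a,"expected ~",(456,-427.6),(496.8,-338))
# chips: change since the last view, and between two moments now
for n,(x0,x1,y0,y1) in {"side":(152,260,195,275),"scene":(285,365,185,240)}.items():
    p=cv2.imread(f"pics/{n}7.png").astype(int);q=imaging.read_camera(n)[:,:,::-1].astype(int)
    cv2.imwrite(f"pics/{n}9.png",q); print(n,"changed px",(abs(p-q).max(2)>40)[y0:y1,x0:x1].sum())
    o=cv2.imread(f"pics/{n}0.png").astype(int); d=(abs(o-q).max(2)>50)
    for nm,r in ({"jar":(70,125,265,318),"bottle":(338,365,122,166),"tin":(362,434,158,198)} if n=="scene" else {"bottle":(232,275,300,366),"tin":(110,203,282,370)}).items(): print(nm,d[r[2]:r[3],r[0]:r[1]].sum())
E
```

```text
t: 20.35
tcp_pos: [472.1, -392.4, 44.5]
eef_rot: [-0.0, 0.841, 0.541, -0.0]
wrist_force: [0.9, -0.4, -0.1]
gripper_width: 1.002
finger_force: 0.0
t: 21.18
tcp_pos: [471.5, -392.1, 230.5]
eef_rot: [-0.0, 0.841, 0.541, -0.0]
wrist_force: [-0.7, 0.1, -0.5]
gripper_width: 1.0
finger_force: 0.0
245 113 27 102
grip near end, bar far end [array([ 454.3, -427.8,   82. ]), array([ 495.6, -337.1,   26. ])] expected ~ (456, -427.6) (496.8, -338)
side changed px 37
bottle 0
tin 0
scene changed px 128
jar 0
bottle 0
tin 0[ WARN:0@2.047] global loadsave.cpp:1063 imwrite_ Unsupported depth image for selected encoder is fallbacked to CV_8U.
```

```bash
python3 -c "
from workcell import hand_in
print(hand_in())"
```

```text
the job is handed in; nothing more can be done
None
```

I wiped all three chips into the catch pan, one of them standing on end or leaning there, and set the scraper back down gently within about 2 mm of where it started. The bottle, jar and tin did not move, and I handed the job in at about 21 s; the hand-in gave no verdict.

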